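# Turn a covered cell tray over in its turning stand

### The job

One of the two turning stands on the potting bench holds the rectangular black cell tray with a rectangular plywood board lying on it. Take that stand's handle and swing it right over to the far side as far as it goes, so that tray and board are turned over together and the tray ends up upside down on top of the board, then let go. Leave the other stand, with the round clay pan and round disc in it, unturned.

Things in the scene. Friction and masses are not known exactly. Their poses are not given: they have to be found in the camera images.
- tray_stand: Fixed stand with the tray, left or right, yaw varies. Origin: under its 140 x 150 mm wooden foot; y along the cradle's axle, 95 mm up; x away from the handle. Handle: round wooden bar, 12 mm thick, 76 mm free length, parallel to the axle, 115 mm from it, 47 mm clear of the cradle; from (-115, 0, 95) over (0, 0, 210) to a stop at (115, 0, 95) mm. Stays where left (2 N); turns in the grip.
- cell_tray: Black plastic six-cell plant tray, 104 x 88 x 40 mm, lying loose, mouth up, in the steel cage-like cradle (124 mm long in the stand's x, 108 in y, 62 high, centred on the axle, barred all round), with 4 mm of play a side. Origin: centre of its underside; z towards its mouth (up at the start, down when turned over).
- board: Plywood board 106 x 90 x 9 mm lying loose on the tray's rim in the same cradle, 5 mm under the cradle's upper slats, so it cannot fall out. Origin: centre of the face that is underneath at the start; z towards the face on top at the start.
- pan_stand_cradle (a joint): Turn (rad) of the cradle of the other, identical stand, which holds a round clay pan under a round plywood disc: 0 as it stands at the start, growing to 3.14 if it were turned over. To be left at 0.

How it is judged:
At the end, for the whole second after the job is handed in: Tray and board both lie upside down (within 10 degrees) and at rest in their stand, the tray on top of the board, tray centred within 20 mm of the board and of the stand's axle; the other stand's cradle is still within 10 degrees of its start (angle between each of cell_tray, board's own z axis and vertical above 2.967 rad and horizontal distance between cell_tray and board below 0.02 m and horizontal distance between cell_tray and tray_stand below 0.02 m and z of cell_tray in the frame of tray_stand above 0.105 m and z of board in the frame of tray_stand between 0.06 and 0.09 m and linear speed of each of cell_tray, board below 0.02 m/s and value of joint pan_stand_cradle below 0.17 rad); the robot touches nothing.
It fails at once if the other stand's cradle is turned by more than 0.35 rad (value of joint pan_stand_cradle above 0.35 rad).
It also fails if it takes over 45 s, if anything falls off the work surface, if the arm or the gripper's body presses on something with over 40 N, if the wrist force passes 120 N, or if a joint passes its speed limit or range.

### The arm

A 6-joint arm with a two-finger parallel gripper is mounted at the origin on the work surface. World frame = base frame: x ahead of the robot, y to its left, z up, the work surface at z = 0. Lengths are in m, angles in rad, forces in N, time in s.
With the tool pointing down it reaches from about 0.35 to 0.725 m from the base axis. Payload 4.3 kg.
Tool frame: the origin (TCP) lies midway between the tips of the shut fingers; the grasp point (between the pads) lies 19 mm behind it (ctrl.grasp_offset is the z of the grasp point in the tool frame, in m); z points along the fingers, y is the line along which they close (so a half turn about z gives the same grasp; the last joint's range is limited). The gripper opens to 85 mm and grips with 20 to 120 N. Pads are 22 mm wide; open, the fingers measure 114 mm over their backs; the gripper's body (76 mm by 85 mm) begins 54 mm behind the grasp point. The pads swing forward as they close: fully open they stand 13 mm farther back than shut.
Start: joints at [1.228, 0.377, 0.081, 1.274, 0, 1.46], TCP at [0.133, 0.56, 0.231] pointing down, gripper open.
Joint ranges: [-2.72, 2.72], [-0.84, 1.66], [-1.02, 1.22], [-1.77, 2.12], [-1.37, 1.28], [-3.14, 3.14]. Speed limits (rad/s): [2.57, 2.57, 3.14, 3.14, 3.14, 3.14].

### API

Orientations are given as a unit quaternion [w, x, y, z].
In Python, from rig import ctrl, viewer gives the robot as it stands (ctrl), with the cameras (viewer).
- The arm moves only by the tool send_path, called after "Request:" as name(argument=value, ...), one argument or row to a line, values as JSON. Schema: {"type":"object","properties":{"steps":{"type":"object","properties":{"aperture":{"type":"array","items":{"type":"number"},"minItems":1,"maxItems":20},"dx":{"type":"array","items":{"type":"number"},"minItems":1,"maxItems":20},"dy":{"type":"array","items":{"type":"number"},"minItems":1,"maxItems":20},"dz":{"type":"array","items":{"type":"number"},"minItems":1,"maxItems":20},"spin":{"type":"array","items":{"type":"number"},"minItems":1,"maxItems":20}},"additionalProperties":false,"required":["aperture","dx","dy","dz","spin"]},"grip_force":{"type":"number"},"only":{"type":"string"},"quiet":{"type":"boolean"},"lines":{"type":"string"}},"required":["steps"],"additionalProperties":false}. steps is an object with one list for each field, all of the same length, 1 to 20, a row being the entries at one place: aperture (the finger opening in m), dx, dy, dz (the shift in parts of the range, where 1.0 means 0.8 m), spin (a turn about the tool's z in normalised numbers (1 is 4 rad)); each row is the pose to reach, as a shift and turn from the pose commanded when the call began, along the tool's axes at that moment; what a row does not reach only later rows make up. A row lasts 1/12 s, in which the tool goes at most 0.0417 m and 0.125 rad, less where a joint would pass 70% of its speed; a pose out of reach is approached as far as the arm can. The fingers move at their own pace and stop on an object; grip_force is the grip in N (left out, the last holds). Time passes only in rows, so rows that do not move let the fingers close. The tool returns the time, the measured TCP pose, the force, the opening and the grip force at its end. only (a regular expression) keeps the lines of the reply that match it, lines (a string "A,B") keeps lines A to B, and quiet returns only ok. A shift or turn number past 1, either way, is cut back to 1. Input that does not fit is refused with a message, and nothing moves.
- ctrl.observe(): the state, without advancing time (a new reading comes with each control period).
- viewer.read_camera(name): name is "scene" or "top" or "wrist"; returns a dict with "image" (400x640x3 uint8, red, green, blue), "intrinsics" (3x3 intrinsics, pixels), "k1" (the pictures are not rectified: a ray, as slopes to the right and down, at radius r is drawn at 1 + k1 r^2 times it, then the intrinsics apply), "rvec" (rotation vector, rad) and "tvec" (3), from world to camera coordinates, as OpenCV has them; the wrist camera has in their place "T_tool_cam" (4x4, takes a point from camera to tool coordinates, whose origin is the TCP and whose axes are the flange's). Camera axes: x right, y down, z forward; pixel columns grow to the right and rows downward; lengths in m; the calibration is good to about 2 mm. A picture is of the moment at which its call begins: read the wrist's pose just before it. There is no depth.
- ctrl.finish_job(): hands the job in; it is judged then, once.
The state is a dict: "time": time; "q": joint angles; "dq": joint speeds; "tau": joint torques, N m; "tool_pos": TCP position; "tcp_rot": TCP orientation; "force": force on the tool from outside, world axes, zero at the start; "torque": the same for the moment, N m; "grip_width": finger opening in m; "gripper_force": force on a finger pad.
Only numpy, scipy, OpenCV 4.12 (cv2) and the standard library are available. Lean on these libraries where they do the work, as an engineer would, in place of code of your own. Each camera call takes 0.05 s, during which the arm holds its last target. There are 200 camera calls.

## Working session

There is one attempt and no reset: what is moved stays moved. The work goes in short steps, Python scripts to look and compute and a tool call to move; the robot and the scene stay as the last step left them, time stands still between calls to the robot, and variables do not carry over. Pictures are saved under pics/ and viewed, at most 10 in all, crops included, and the job is handed in when it is done.

```bash
ls; mkdir -p pics; python3 - <<'E'
from rig import ctrl, viewer
import cv2
s=ctrl.observe();print(s['time'],s['tool_pos'],s['tcp_rot'],ctrl.grasp_offset)
for n in("top","scene"):
    c=viewer.read_camera(n);cv2.imwrite(f"pics/{n}0.png",c["image"][:,:,::-1]);print(n,c["intrinsics"],c["k1"],c["rvec"],c["tvec"])
E
```

```text
pics
rig.py
0.0 [0.13240817 0.55886988 0.23035096] [-2.28412291e-04  1.16125839e-01  9.93233973e-01 -1.00606311e-03] -0.0187
top [[474.78869173   0.         320.74798409]
 [  0.         474.78869173 202.20894211]
 [  0.           0.           1.        ]] 0.012588122782858598 [ 2.14725447 -2.21396767  0.07528957] [0.00628488 0.54236221 0.84810388]
scene [[376.94971797   0.         322.31496209]
 [  0.         376.94971797 200.33755151]
 [  0.           0.           1.        ]] -0.026700938464976603 [ 1.37121474  1.96410942 -1.04787434] [ 0.20145087 -0.20171168  1.1932803 ]
```

View pics/top0.png

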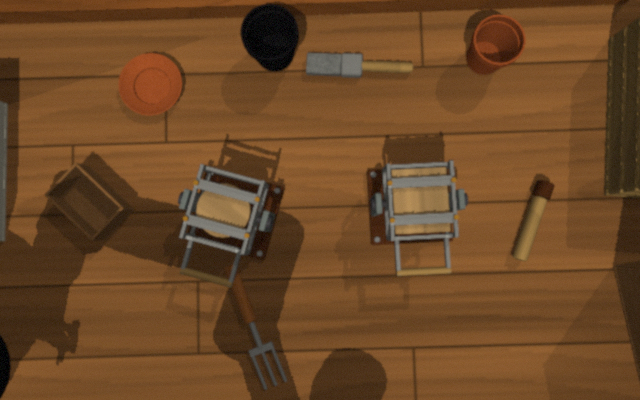

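View pics/scene0.png

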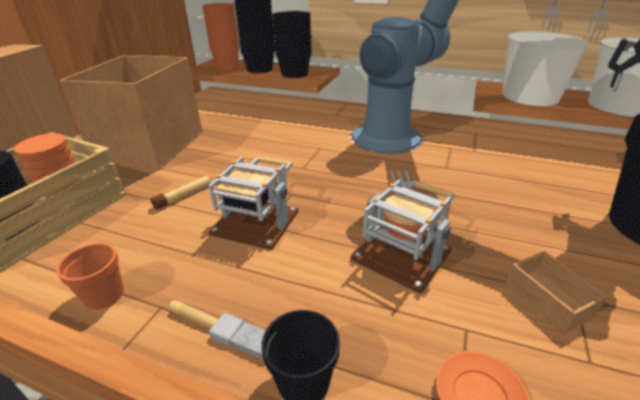

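The top view shows the tray stand (rectangular board) on the right at about (420,210), with its handle from (397,272) to (450,270). The stand at (222,215) on the left holds the round disc. The scene view confirms this: the black tray is in the stand at (250,195).

```bash
cat > h.py <<'E'
import numpy as np,cv2
from rig import ctrl, viewer
from scipy.spatial.transform import Rotation as R
def ray(c,uv,z):
    K=c["intrinsics"];d=np.array([c["k1"],0,0,0.])
    p=cv2.undistortPoints(np.array([[uv]],float),K,d)[0,0]
    M=cv2.Rodrigues(np.array(c["rvec"]))[0];t=np.array(c["tvec"]).ravel()
    o=-M.T@t;v=M.T@np.array([*p,1]);return o+v*(z-o[2])/v[2]
def proj(c,P):
    return cv2.projectPoints(np.array(P,float).reshape(-1,3),np.array(c["rvec"]),np.array(c["tvec"]),c["intrinsics"],np.array([c["k1"],0,0,0.]))[0][:,0]
def Rt():
    q=ctrl.observe()["tcp_rot"];return R.from_quat([q[1],q[2],q[3],q[0]]).as_matrix()
E
python3 - <<'E'
from h import *
c=viewer.read_camera("top")
for uv in[(397,272),(450,270)]:print(ray(c,uv,.095))
for uv in[(222,215),(420,210)]:print(ray(c,uv,.12))
im=c["image"][140:300,340:500,::-1]
cv2.imwrite("pics/c1.png",cv2.resize(im,None,fx=3.7,fy=3.7,interpolation=cv2.INTER_CUBIC))
print(Rt())
E
```

```text
[ 0.4174154  -0.13288374  0.095     ]
[ 0.41814514 -0.22018579  0.095     ]
[0.51905127 0.14940478 0.12      ]
[ 0.51731896 -0.17036584  0.12      ]
[[-9.73020969e-01  2.30716098e-01 -5.25119356e-04]
 [ 2.30716627e-01  9.73019916e-01 -1.44257373e-03]
 [ 1.78126610e-04 -1.52480825e-03 -9.99998822e-01]]
```

View pics/c1.png

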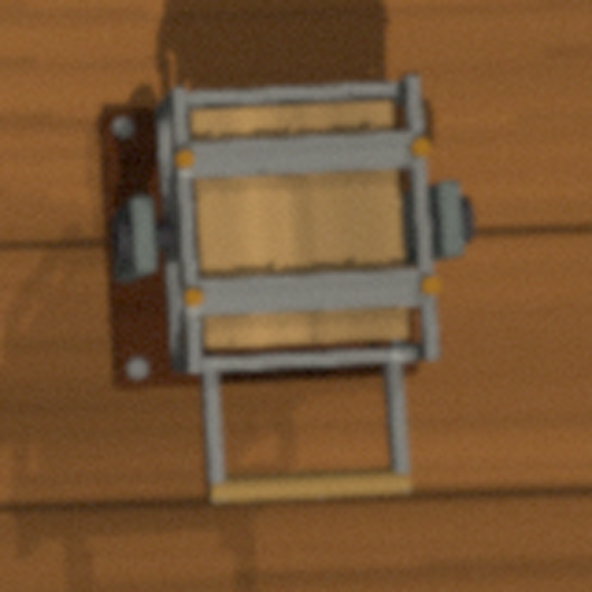

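The crop shows the handle bar from about (212,493) to (410,484), which is (397.3,273.2) to (450.8,270.8) in the full picture. The gap to the cradle is clear.

```bash
python3 - <<'E'
from h import *
c=viewer.read_camera("top")
a,b=[ray(c,p,.095) for p in[(397.3,273.2),(450.8,270.8)]]
y=(a-b)/np.linalg.norm(a-b);psi=np.arctan2(-y[0],y[1]);h=(a+b)/2;X=np.array([np.cos(psi),np.sin(psi),0])
S=h+.115*X
print("len",np.linalg.norm(a-b),"psi",psi,"h",h,"stand",S)
print("axle posts px check",proj(c,[S,S+.03*np.array([0,0,1])]))
o=ctrl.observe();M=Rt();p=np.array(o["tool_pos"])
print("turn",2.909-(np.pi/2+psi))
for P in([.42,.2,.235],[h[0],h[1],.2]):print(M.T@(np.array(P)-p))
E
```

```text
len 0.08814868683377725 psi 0.015439944836371124 h [ 0.41612051 -0.17736261  0.095     ] stand [ 0.53110681 -0.17558708  0.095     ]
axle posts px check [[419.72697134 202.52047051]
 [423.4935299  201.1439297 ]]
turn 1.3227637283687321
[-0.36256997 -0.28311419 -0.00397813]
[-0.44584449 -0.6511502   0.03148222]
```

The rows are not in the units I measure in: shifts go in shares of 0.8 m and turns go in shares of 4 rad. I convert before sending: -0.651 m is -0.8138, -0.446 m is -0.5575, 1.32 rad is 0.33.

Request:
send_path(
  steps={"aperture":[0.04, 0.04, 0.04, 0.04, 0.04, 0.04, 0.04, 0.04, 0.04, 0.04, 0.04, 0.04, 0.04, 0.04, 0.04, 0.04, 0.04, 0.04, 0.04, 0.04], "dx":[-0.4538, -0.4538, -0.4538, -0.4538, -0.4538, -0.4538, -0.4538, -0.4538, -0.4538, -0.4538, -0.5575, -0.5575, -0.5575, -0.5575, -0.5575, -0.5575, -0.5575, -0.5575, -0.5575, -0.5575], "dy":[-0.3538, -0.3538, -0.3538, -0.3538, -0.3538, -0.3538, -0.3538, -0.3538, -0.3538, -0.3538, -0.8138, -0.8138, -0.8138, -0.8138, -0.8138, -0.8138, -0.8138, -0.8138, -0.8138, -0.8138], "dz":[0, 0, 0, 0, 0, 0, 0, 0, 0, 0, 0.025, 0.025, 0.025, 0.025, 0.025, 0.025, 0.025, 0.025, 0.025, 0.025], "spin":[0.33, 0.33, 0.33, 0.33, 0.33, 0.33, 0.33, 0.33, 0.33, 0.33, 0.33, 0.33, 0.33, 0.33, 0.33, 0.33, 0.33, 0.33, 0.33, 0.33]},
  grip_force=40,
)

```text
time: 1.87
tool_pos: [0.416, -0.1793, 0.2112]
tcp_rot: [0.0, 0.701, 0.713, 0.0]
force: [1.4, -0.2, -0.5]
grip_width: 0.0404
gripper_force: 0.0
```

```bash
python3 - <<'E'
from h import *
o=ctrl.observe();M=Rt();p=np.array(o["tool_pos"]);c=viewer.read_camera("wrist")
cv2.imwrite("pics/w1.png",c["image"][:,:,::-1])
print(M,o["time"],p,M.T@(np.array([.4161,-.1774,.2])-p))
E
```

```text
[[-1.68425242e-02  9.99858092e-01  3.54614824e-04]
 [ 9.99858125e-01  1.68426092e-02 -2.37928185e-04]
 [-2.43867060e-04  3.50557201e-04 -9.99999909e-01]] 1.8667 [ 0.41599578 -0.17931335  0.21118502] [0.00191405 0.00013251 0.0111846 ]
```

View pics/w1.png

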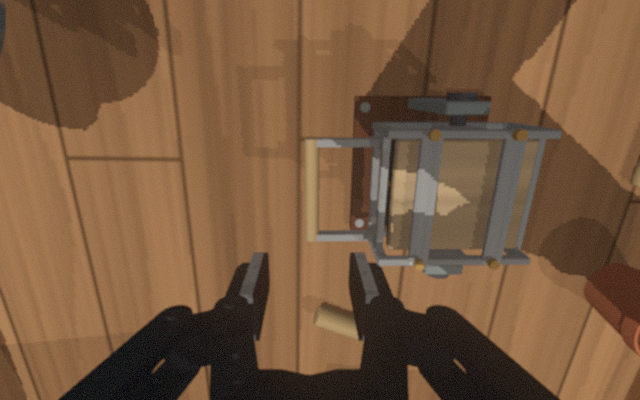

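The wrist view shows the handle bar at column 311, from row 139 to row 241, between the fingers' columns. I'll triangulate it with the wrist calibration.

```bash
python3 - <<'E'
from h import *
o=ctrl.observe();M=Rt();p=np.array(o["tool_pos"]);c=viewer.read_camera("wrist")
T=np.array(c["T_tool_cam"]);K=c["intrinsics"]
for uv in[(311,139),(311.5,241),(311,190)]:
    x=cv2.undistortPoints(np.array([[uv]],float),K,np.array([c["k1"],0,0,0.]))[0,0]
    C=p+M@T[:3,3];v=M@T[:3,:3]@np.array([*x,1]);w=C+v*(.095-C[2])/v[2]
    print(w,M.T@(w-p))
E
```

```text
[ 0.41907161 -0.13894614  0.095     ] [0.04734666 0.00256109 0.11560225]
[ 0.42078775 -0.22934497  0.095     ] [-0.04306411  0.00325228  0.11615622]
[ 0.41967063 -0.18165511  0.095     ] [0.00463445 0.00267589 0.11586385]
```

In the tool's units: 0.135 m is 0.1688, 0.002 m is 0.0025.

Request:
send_path(
  steps={"aperture":[0.04, 0.04, 0.04, 0.04, 0.04, 0.0, 0.0, 0.0, 0.0, 0.0], "dx":[0, 0, 0, 0, 0, 0, 0, 0, 0, 0], "dy":[0.0025, 0.0025, 0.0025, 0.0025, 0.0025, 0.0025, 0.0025, 0.0025, 0.0025, 0.0025], "dz":[0.05, 0.1, 0.1438, 0.1688, 0.1688, 0.1688, 0.1688, 0.1688, 0.1688, 0.1688], "spin":[0, 0, 0, 0, 0, 0, 0, 0, 0, 0]},
  grip_force=30,
)

```text
time: 2.8
tool_pos: [0.4186, -0.1771, 0.0779]
tcp_rot: [0.001, 0.701, 0.713, -0.0]
force: [-4.2, 0.7, 7.6]
grip_width: 0.0108
gripper_force: 30.0
```

```bash
python3 - <<'E'
from h import *
o=ctrl.observe();print(o["tool_pos"],o["gripper_force"],o["force"])
c=viewer.read_camera("wrist")
cv2.imwrite("pics/w2.png",c["image"][:,:,::-1])
E
```

```text
[ 0.41864501 -0.17710363  0.07787807] 30.0090229511261 [-4.17870752  0.68056019  7.56286912]
```

View pics/w2.png

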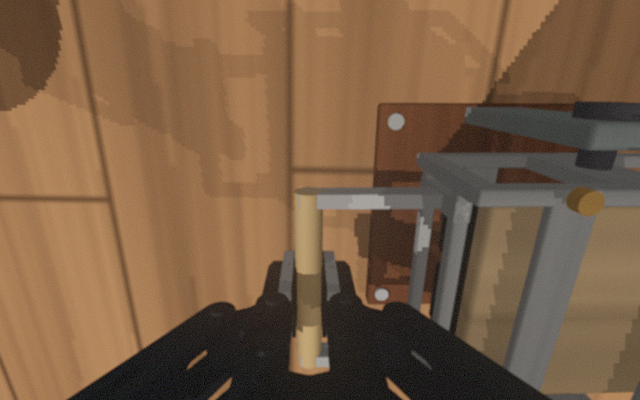

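The handle is between the pads (width 10.8 mm, 30 N). Next is the first half of the arc.

In the tool's units: -0.115 m is -0.1438, -0.1133 m is -0.1416.

Request:
send_path(
  steps={"aperture":[0, 0, 0, 0, 0, 0, 0, 0, 0, 0], "dx":[0, 0, 0, 0, 0, 0, 0, 0, 0, 0], "dy":[0.0021, 0.0086, 0.0193, 0.0336, 0.0514, 0.0719, 0.0946, 0.1188, 0.1438, 0.1438], "dz":[-0.025, -0.0491, -0.0719, -0.0924, -0.1101, -0.1245, -0.1351, -0.1416, -0.1438, -0.1438], "spin":[0, 0, 0, 0, 0, 0, 0, 0, 0, 0]},
)

```text
time: 3.68
tool_pos: [0.5381, -0.1747, 0.1942]
tcp_rot: [0.003, 0.7, 0.714, 0.003]
force: [1.9, 1.8, 7.8]
grip_width: 0.0105
gripper_force: 32.1
```

In the tool's units: 0.119 m is 0.1488, 0.115 m is 0.1438.

Request:
send_path(
  steps={"aperture":[0, 0, 0, 0, 0, 0, 0, 0, 0, 0, 0, 0], "dx":[0, 0, 0, 0, 0, 0, 0, 0, 0, 0, 0, 0], "dy":[0.025, 0.0491, 0.0719, 0.0924, 0.1101, 0.1245, 0.1351, 0.1416, 0.1438, 0.1438, 0.1438, 0.1438], "dz":[0.0021, 0.0086, 0.0193, 0.0336, 0.0514, 0.0719, 0.0946, 0.1188, 0.1438, 0.1488, 0.1488, 0.1488], "spin":[0, 0, 0, 0, 0, 0, 0, 0, 0, 0, 0, 0]},
)

```text
time: 4.68
tool_pos: [0.6487, -0.173, 0.0749]
tcp_rot: [0.001, 0.701, 0.713, 0.0]
force: [-5.8, 1.0, 9.2]
grip_width: 0.0108
gripper_force: 35.4
```

```bash
python3 - <<'E'
from h import *
print(ctrl.observe()["tool_pos"])
c=viewer.read_camera("scene")
cv2.imwrite("pics/s2.png",cv2.resize(c["image"][100:300,150:470,::-1],None,fx=2.4,fy=2.4))
E
```

```text
[ 0.64867202 -0.17300239  0.07492504]
```

View pics/s2.png

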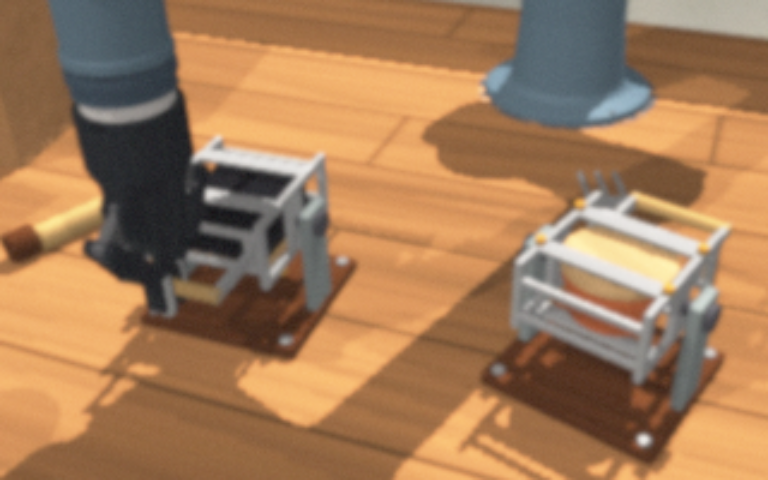

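The cradle is turned over, with the tray's dark cells showing on top at about (240,200) in the crop, and the pan stand is untouched. I'll press a little further to make sure it is against the stop.

In the tool's units: 0.006 m is 0.0075, 0.003 m is 0.0038.

Request:
send_path(
  steps={"aperture":[0, 0, 0, 0], "dx":[0, 0, 0, 0], "dy":[0, 0, 0, 0], "dz":[0.0038, 0.0075, 0.0075, 0.0075], "spin":[0, 0, 0, 0]},
)

```text
time: 5.07
tool_pos: [0.6488, -0.1731, 0.0744]
tcp_rot: [0.003, 0.701, 0.713, 0.001]
force: [-15.8, 3.8, 35.8]
grip_width: 0.0107
gripper_force: 38.1
```

At the stop: the force rose to 36 N with almost no movement. I'll ease back, open and retreat upwards.

In the tool's units: -0.17 m is -0.2125, -0.15 m is -0.1875.

Request:
send_path(
  steps={"aperture":[0, 0.04, 0.04, 0.04, 0.04, 0.04, 0.04, 0.04, 0.04, 0.04, 0.04, 0.04, 0.04, 0.04, 0.04], "dx":[0, 0, 0, 0, 0, 0, 0, 0, 0, -0.05, -0.1, -0.15, -0.1875, -0.1875, -0.1875], "dy":[0, 0, 0, 0, 0, 0, 0, 0, 0, 0, 0, 0, 0, 0, 0], "dz":[-0.0075, -0.0075, -0.0075, -0.0075, -0.0075, -0.0375, -0.0875, -0.1375, -0.1875, -0.2125, -0.2125, -0.2125, -0.2125, -0.2125, -0.2125], "spin":[0, 0, 0, 0, 0, 0, 0, 0, 0, 0, 0, 0, 0, 0, 0]},
)

```text
time: 6.32
tool_pos: [0.6507, -0.3246, 0.2343]
tcp_rot: [-0.001, 0.702, 0.712, 0.0]
force: [-0.8, -0.0, -0.5]
grip_width: 0.04
gripper_force: 0.0
```

```bash
python3 - <<'E'
from h import *
c=viewer.read_camera("scene");t=viewer.read_camera("top")
a=cv2.resize(c["image"][140:270,190:320,::-1],(390,390));b=cv2.resize(t["image"][120:290,340:510,::-1],(390,390))
cv2.imwrite("pics/s3.png",np.hstack([a,b]))
E
```

```text
(no output)
```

View pics/s3.png

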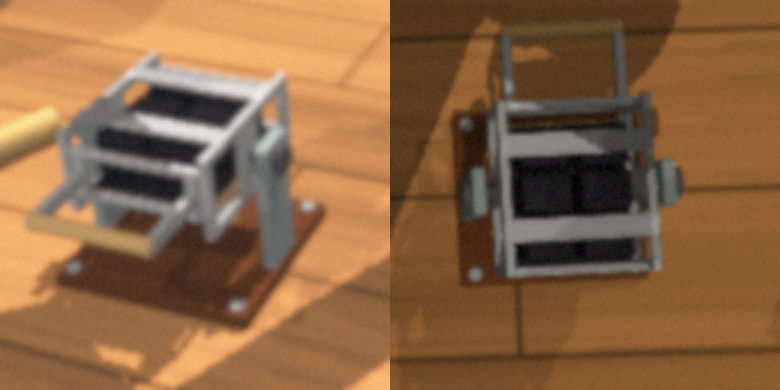

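Both views show the handle on the far side (top crop, about (560,30)), the upturned tray cells on top at (575,190), and the gripper clear.

```bash
python3 -c "from rig import ctrl, viewer;print(ctrl.finish_job())"
```

```text
the job is handed in; nothing more can be done
None
```

The tray stand was swung over to its far stop and let go, and the pictures show the tray upside down on top and the pan stand not turned; the job was handed in just after 6.3 s, but the hand-in reported no verdict.

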